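# Find the binding laminator guide roller and mark it

### The job

One of the three laminator guide rollers on the aluminium rail binds. First turn each wheel by its drive pin, at least a quarter turn one way and left so, and feel the drag; then slip the brass sleeve over the axle of the roller that binds, fully home on its shoulder, and let go. Be gentle (never push a roller, by hand or with the sleeve, harder than about 30 N), never put the sleeve on a free-running roller, and leave the bottle, vial and pen tray where they are.

Things in the scene. Friction and masses are not known exactly. Their poses are not given: they have to be found in the camera images.
- rail: fixed aluminium rail, 90 x 350 x 12 mm (own x, y, z), origin at the centre of its underside. The three guide rollers are screwed on top of it in a row along its y, their axles at -120, 0 and +120 mm; which roller has which place changes every time
- seat_a (a point): roller a: centre of the top face of the steel shoulder (24 mm diameter) on its upright axle, 54 mm above the table; z up. A fixed axle stub 10 mm in diameter with a 3 mm tapered tip rises 33 mm from here (to 87 mm). Around it, horizontal, turns a black rubber wheel 80 mm in diameter, 16 mm thick, its top face 2 mm lower than this point
- seat_b (a point): roller b: the same point as seat_a, on an outwardly identical roller. Exactly one of the three rollers binds: pushing its drive pin along the circle takes about 10 N all the way round, against under 0.5 N for a free wheel. A free wheel left alone soon stops; wheels have no end stops
- seat_c (a point): roller c: the same point as seat_a, on an outwardly identical roller
- pin_a (a point): centre of the top end of the drive pin of roller a: an upright steel pin 8 mm in diameter, 22 mm tall, standing on the wheel 31 mm from the axle; this point is 74 mm above the table, the wheel's top face 52 mm. Straddle it with the fingers or push it sideways to turn the wheel
- pin_b (a point): centre of the top end of the drive pin of roller b: an upright steel pin 8 mm in diameter, 22 mm tall, standing on the wheel 31 mm from the axle; this point is 74 mm above the table, the wheel's top face 52 mm. Straddle it with the fingers or push it sideways to turn the wheel
- pin_c (a point): centre of the top end of the drive pin of roller c: an upright steel pin 8 mm in diameter, 22 mm tall, standing on the wheel 31 mm from the axle; this point is 74 mm above the table, the wheel's top face 52 mm. Straddle it with the fingers or push it sideways to turn the wheel
- roller_a: roller a as a whole, screwed to the rail: black foot 60 x 60 x 20 mm, axle and wheel; origin at the centre of the foot's underside, 42 mm below seat_a, turned about the vertical at random
- wheel_a (a joint): angle of the wheel of roller a, rad, counter-clockwise seen from above positive, counting whole turns; it starts within 0.2 rad of zero
- roller_b: roller b as a whole, screwed to the rail: black foot 60 x 60 x 20 mm, axle and wheel; origin at the centre of the foot's underside, 42 mm below seat_b, turned about the vertical at random
- wheel_b (a joint): angle of the wheel of roller b, rad, counter-clockwise seen from above positive, counting whole turns; it starts within 0.2 rad of zero
- roller_c: roller c as a whole, screwed to the rail: black foot 60 x 60 x 20 mm, axle and wheel; origin at the centre of the foot's underside, 42 mm below seat_c, turned about the vertical at random
- wheel_c (a joint): angle of the wheel of roller c, rad, counter-clockwise seen from above positive, counting whole turns; it starts within 0.2 rad of zero
- sleeve: loose brass marker sleeve (a tube), 30 mm outer diameter, 13 mm bore right through, 45 mm tall, 120 g, standing upright on the table; origin at the centre of its underside, z along its axis. It slips over the 10 mm axle stub and rests on the shoulder (underside 54 mm above the table, top 99 mm); hold it by its upper 21 mm to stay above the drive pin
- bottle: bystander: black resin bottle with a nozzle, 66 mm in diameter, 180 mm tall, origin at the centre of its underside
- vial: bystander: small corked glass vial, 22 mm in diameter, 43 mm tall, origin at the centre of its underside
- pen_tray: bystander: black tray of pens, 80 x 200 x 18 mm, origin at the centre of its underside
Mind the look-alikes: they are no part of the job. What is shaped like the sleeve but blue is not meant.

How it is judged (in metres and radians):
On the way:
1. every wheel has been turned more than 1 rad from its zero, before the sleeve is near any axle ((value of joint wheel_a above 1 rad or value of joint wheel_a below -1 rad) and (value of joint wheel_b above 1 rad or value of joint wheel_b below -1 rad) and (value of joint wheel_c above 1 rad or value of joint wheel_c below -1 rad) and horizontal distance between sleeve and seat_a above 0.03 m and horizontal distance between sleeve and seat_b above 0.03 m and horizontal distance between sleeve and seat_c above 0.03 m), for 0.1 s.
At the end, for the whole second after the job is handed in: The sleeve is let go and at rest over the axle of the binding roller: within 4 mm of its axis, underside within 3 mm of the shoulder, upright within 0.08 rad. Bottle upright (0.2 rad); bottle, vial and pen tray within 30 mm of their start (horizontal distance between sleeve and seat_b below 0.004 m and height (world z) of sleeve between 0.05 and 0.057 m and angle between sleeve's own z axis and vertical below 0.08 rad and linear speed of sleeve below 0.02 m/s and distance of each of bottle, vial, pen_tray from where it was at the start of the episode below 0.03 m and angle between bottle's own z axis and vertical below 0.2 rad); the robot touches nothing.
It fails at once if the fingers push a roller or its wheel with more than 35 N (contact force between the fingers and roller_a above 35 N or contact force between the fingers and roller_b above 35 N or contact force between the fingers and roller_c above 35 N).
It fails at once if the sleeve is pressed against a roller with more than 35 N (contact force between sleeve and roller_a above 35 N or contact force between sleeve and roller_b above 35 N or contact force between sleeve and roller_c above 35 N).
It fails at once if the sleeve is put over the axle of a free-running roller ((horizontal distance between sleeve and seat_a below 0.008 m and height (world z) of sleeve below 0.077 m) or (horizontal distance between sleeve and seat_c below 0.008 m and height (world z) of sleeve below 0.077 m)).
It fails at once if the bottle, vial or pen tray is pushed more than 30 mm from its place (distance of any of bottle, vial, pen_tray from where it was at the start of the episode above 0.03 m).
It also fails if it takes over 72 s, if anything falls off the work surface, if the arm or the gripper's body presses on something with over 40 N, if the wrist force passes 120 N, or if a joint passes its speed limit or range.

### The arm

A 6-joint arm with a two-finger parallel gripper is mounted at the origin on the work surface. World frame = base frame: x ahead of the robot, y to its left, z up, the work surface at z = 0. Lengths are in mm, angles in rad, forces in N, time in s.
With the tool pointing down it reaches from about 325 to 900 mm from the base axis. Payload 3.5 kg.
Tool frame: the origin (TCP) lies on the centre line of the jaws, within the pads' length; the fingertips stand 22 mm ahead of it and the grasp point (between the pads) lies 3 mm ahead of it (bot.tcp_to_tips is the distance from the TCP to the fingertips, in mm); z points along the fingers, y is the line along which they close (so a half turn about z gives the same grasp; the last joint's range is limited). The gripper opens to 85 mm and grips with 20 to 120 N. Pads are 22 mm wide; open, the fingers measure 114 mm over their backs; the gripper's body (76 mm by 85 mm) begins 54 mm behind the grasp point. The pads swing forward as they close: fully open they stand 13 mm farther back than shut.
Start: joints at [1.04, 0.276, -0.026, 1.268, 0, 1.467], TCP at [259.299, 568.67, 253.313] pointing down, gripper open.
Joint ranges: [-3.12, 3.12], [-0.85, 1.88], [-1.08, 1.24], [-1.95, 2.15], [-1.57, 1.53], [-3.14, 3.14]. Speed limits (rad/s): [2.57, 2.57, 3.14, 3.14, 3.14, 3.14].

### API

Orientations are given as a rotation vector (axis times angle).
In Python, from rig import status, read_camera, camera_params, bot gives the robot as it stands.
- The arm moves only by the shell command python3 -m handwheel 'ROWS' [FORCE]. ROWS is JSON, a list of rows, each a list of 7 numbers: the shift along the tool's x, y, z in m, then the turn, a rotation vector about the tool's x, y, z in degrees, then the opening, from 0 (shut) to 1 (fully open). A call has 1 to 20 rows; each row is the pose to reach, as a shift and turn from the pose commanded when the call began, along the tool's axes at that moment; what a row does not reach only later rows make up. A row lasts 1/10 s, in which the tool goes at most 50 mm and 8.59 degrees, less where a joint would pass 70% of its speed; a pose out of reach is approached as far as the arm can. A call with a gripper value outside its range is refused whole. The fingers move at their own pace and stop on an object; FORCE is the grip in N (left out, the last holds). Time passes only in rows, so rows that repeat a pose let the fingers close. It gives the time, the measured TCP pose, the force, the opening and the grip force at its end, in the units of the state.
- status.get_obs(): the state, without advancing time (a new reading comes with each control period).
- read_camera(name): name is "side" or "top" or "wrist"; returns the picture (480x640x3 uint8, red, green, blue); there is no depth.
- camera_params(name): a dict with "fx", "fy", "cx", "cy" (pixels), "extrinsics" (4x4, takes a point from world to camera coordinates). Camera axes: x right, y up, looking along -z (the intrinsics and any distortion apply to the point x, -y, -z); pixel columns grow to the right and rows downward; lengths in mm; the calibration is good to about 2 mm. A picture is of the moment at which its call begins: read the wrist's pose just before it. camera_params takes no time and is no camera call; for the wrist camera it gives the pose at the moment of the call.
- bot.job_done(): hands the job in; it is judged then, once.
The state is a dict: "time_s": time; "q": joint angles; "qd": joint speeds; "tau": joint torques, N m; "ee_pos": TCP position; "tool_rot": TCP orientation; "ft_force": force on the tool from outside, world axes, zero at the start; "wrist_torque": the same for the moment, N m; "grip_width": finger opening in mm; "grasp_force": force on a finger pad.
Only numpy, scipy, OpenCV 4.12 (cv2) and the standard library are available. Lean on these libraries where they do the work, as an engineer would, in place of code of your own. Each camera call takes 0.05 s, during which the arm holds its last target. There are 200 camera calls.

## Working session

There is one attempt and no reset: what is moved stays moved. The work goes in short steps, Python scripts to look and compute and a shell command to move; the robot and the scene stay as the last step left them, time stands still between calls to the robot, and variables do not carry over. Pictures are saved under pics/ and viewed, at most 10 in all, crops included, and the job is handed in when it is done.

```bash
mkdir -p pics; ls
python3 - <<'E'
from rig import status, read_camera, camera_params, bot
import cv2, numpy as np
for n in ("top","side"):
    im=read_camera(n); cv2.imwrite(f"pics/{n}0.png",im[:,:,::-1]); p=camera_params(n); print(n,p["fx"],p["cx"],p["cy"],{k:v for k,v in p.items() if k not in("fx","fy","cx","cy")})
o=status.get_obs(); print(o)
E
```

```text
pics
top 502.2333424049326 320.32381898099703 236.66869484210707 {'extrinsics': array([[-9.77905748e-03, -9.99937073e-01, -5.49735606e-03,
        -3.92506448e+01],
       [ 9.84255892e-01, -1.05956684e-02,  1.76431493e-01,
        -5.87565174e+02],
       [-1.76478639e-01, -3.68547138e-03,  9.84297570e-01,
        -9.09045784e+02],
       [ 0.00000000e+00,  0.00000000e+00,  0.00000000e+00,
         1.00000000e+00]])}
side 524.5478091107219 310.07083500331737 244.329836388394 {'extrinsics': array([[ 9.78071941e-01, -2.08081365e-01,  8.79909064e-03,
        -5.64805539e+02],
       [ 1.13142532e-01,  5.66340173e-01,  8.16368530e-01,
        -9.96954615e+01],
       [-1.74854357e-01, -7.97471601e-01,  5.77464284e-01,
        -8.29330365e+02],
       [ 0.00000000e+00,  0.00000000e+00,  0.00000000e+00,
         1.00000000e+00]])}
{'time_s': 0.1, 'q': array([ 1.03962151e+00,  2.77076623e-01, -2.77462910e-02,  1.26801483e+00,
       -1.49422836e-05,  1.46744415e+00]), 'qd': array([ 0.00108019, -0.00107055,  0.00402968, -0.000221  ,  0.00017773,
        0.00053063]), 'tau': array([ 8.17168285e-06, -4.46708751e+01,  2.96129090e+01,  8.44249735e-03,
       -1.29155073e-04, -2.15551502e-06]), 'ee_pos': array([258.95217451, 568.09735002, 252.25805484]), 'tool_rot': array([-6.66776348e-01, -3.06937982e+00,  3.05333669e-03]), 'ft_force': array([ 0.04873126, -0.33965087, -0.46183406]), 'wrist_torque': array([-0.00578486,  0.02609237, -0.06267179]), 'grasp_force': 0.0, 'grip_width': 85.28145374761503}
```

View pics/top0.png

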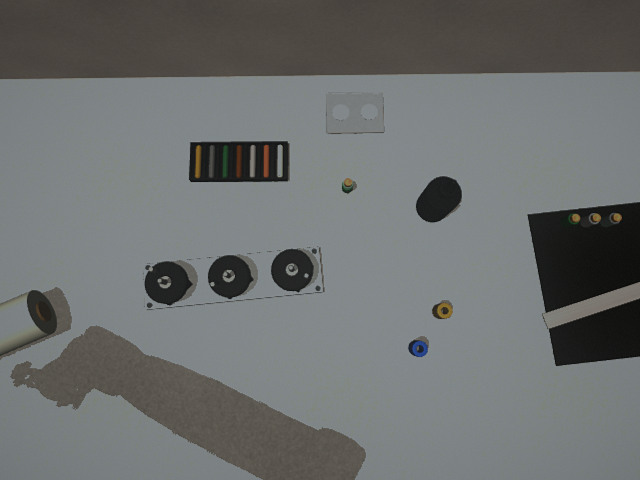

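View pics/side0.png

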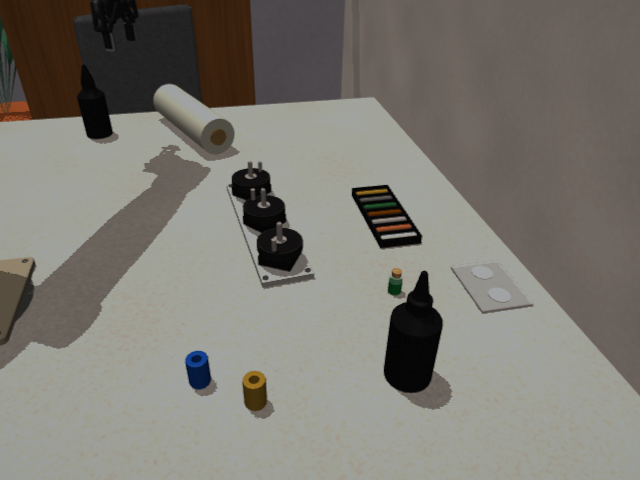

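The top view shows the rail with wheels at about (165,283), (229,275) and (292,269). The brass sleeve is at (444,310), the blue decoy at (419,349), the vial at (348,185) and the bottle at (438,200). The side view agrees.

```bash
cat > h.py <<'E'
import numpy as np, cv2
from rig import status, read_camera, camera_params, bot
from scipy.spatial.transform import Rotation as R
def ray(p,u,v):
    E=np.array(p["extrinsics"]); d=E[:3,:3].T@np.array([(u-p["cx"])/p["fx"],-(v-p["cy"])/p["fy"],-1]); return -E[:3,:3].T@E[:3,3], d
def onz(p,u,v,z):
    c,d=ray(p,u,v); return c+d*(z-c[2])/d[2]
def proj(p,X):
    E=np.array(p["extrinsics"]); c=E[:3,:3]@np.array(X,float)+E[:3,3]; return np.array([p["cx"]+p["fx"]*c[0]/-c[2], p["cy"]+p["fy"]*c[1]/c[2]])
def totool(X):   # shift in tool axes (m) from the measured TCP
    o=status.get_obs(); return R.from_rotvec(o["tool_rot"]).inv().apply(np.array(X)-o["ee_pos"])/1000
def blobs(mask,lo,hi):
    n,_,s,c=cv2.connectedComponentsWithStats(mask.astype(np.uint8)); return [(s[i,4],s[i,:4],c[i]) for i in range(1,n) if lo<=s[i,4]<=hi]
E
python3 - <<'E'
from h import *
im=cv2.imread("pics/top0.png"); p=camera_params("top")
hsv=cv2.cvtColor(im,cv2.COLOR_BGR2HSV); g=hsv[...,2]
roi=np.zeros(g.shape,bool); roi[240:315,135:330]=1
d=cv2.morphologyEx(((g<75)&roi).astype(np.uint8),cv2.MORPH_CLOSE,np.ones((7,7)))
for a,b,c in blobs(d,300,4000): print("wheel",a,b,c.round(1),onz(p,*c,52).round(0))
m=(hsv[...,0]>10)&(hsv[...,0]<30)&(hsv[...,1]>120); m[:, :400]=0; m[:,500:]=0
for a,b,c in blobs(m,30,900): print("sleeve",a,b,c.round(1),onz(p,*c,45).round(0))
for X in [(-120,),]: pass
cv2.imwrite("pics/crop1.png",cv2.resize(im[240:315,140:330],None,fx=4,fy=4,interpolation=cv2.INTER_CUBIC))
E
```

```text
wheel 1480 [271 248  49  48] [292.8 269.1] [525.   7.  52.]
wheel 1459 [208 255  46  47] [229.3 276.2] [513. 127.  52.]
wheel 1618 [145 261  48  47] [165.9 282.9] [502. 247.  52.]
sleeve 149 [437 303  15  15] [444.  310.2] [ 446. -276.   45.]
```

View pics/crop1.png

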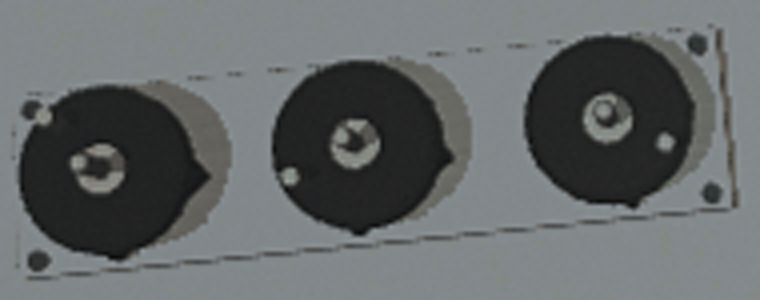

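The crop shows the drive pins at top-image pixels (150.8,269), (212.3,284) and (306.3,275.5). The axle stubs are at the wheel centres.

Run:
```python
from h import *
im=cv2.imread("pics/top0.png"); p=camera_params("top")
print(bot.tcp_to_tips)
pins=[(150.75,269),(212.25,284),(306.25,275.5)]; W=[(165.9,282.9),(229.3,276.2),(292.8,269.1)]
shoulder=[(140+98/4,240+168/4),(140+355/4,240+144/4),(140+607/4,240+118/4)]
for a,b in zip(pins,shoulder):
    P=onz(p,*a,74);C=onz(p,*b,54); v=(P-C)[:2]; print(P.round(1),C.round(1),np.hypot(*v).round(1),np.degrees(np.arctan2(v[1],v[0])).round(1))
o=status.get_obs(); print(R.from_rotvec(o["tool_rot"]).as_matrix().round(3)); 
E=camera_params("wrist"); print(E["fx"],E["extrinsics"].round(3))
M=E["extrinsics"]; print("cam pos",-M[:3,:3].T@M[:3,3]-o["ee_pos"])
```

```text
22.0
[525.8 269.2  74. ] [503.2 248.9  54. ] 30.3 42.0
[496.8 154.4  74. ] [513.3 128.1  54. ] 31.1 122.0
[510.7 -18.7  74. ] [524.4   9.3  54. ] 31.1 -116.0
[[-0.91   0.415 -0.001]
 [ 0.415  0.91  -0.002]
 [ 0.    -0.002 -1.   ]]
348.188582009531 [[ 4.15000e-01  9.10000e-01 -3.00000e-03 -6.24587e+02]
 [-8.67000e-01  3.95000e-01 -3.05000e-01  4.09110e+01]
 [-2.77000e-01  1.29000e-01  9.52000e-01 -3.80876e+02]
 [ 0.00000e+00  0.00000e+00  0.00000e+00  1.00000e+00]]
cam pos [-69.51449473  33.06530044 121.32731764]
```

```bash
python3 -m handwheel '[[-0.04,-0.018,0.01,0,0,-8,0.24],[-0.08,-0.036,0.02,0,0,-16,0.24],[-0.12,-0.053,0.03,0,0,-24,0.24],[-0.16,-0.07,0.04,0,0,-32,0.24],[-0.2,-0.088,0.05,0,0,-40,0.24],[-0.24,-0.106,0.06,0,0,-48,0.24],[-0.28,-0.123,0.07,0,0,-56,0.24],[-0.32,-0.14,0.08,0,0,-62,0.24],[-0.35,-0.154,0.088,0,0,-66.5,0.24],[-0.367,-0.161,0.092,0,0,-66.5,0.24],[-0.367,-0.161,0.092,0,0,-66.5,0.24],[-0.367,-0.161,0.092,0,0,-66.5,0.24],[-0.367,-0.161,0.092,0,0,-66.5,0.24]]'
python3 - <<'E'
from h import *
o=status.get_obs(); p=camera_params("wrist"); im=read_camera("wrist"); cv2.imwrite("pics/w1.png",im[:,:,::-1]); np.save("pics/w1.npy",p["extrinsics"])
print(o["ee_pos"],o["grip_width"],o["q"],R.from_rotvec(o["tool_rot"]).as_matrix().round(3),o["ft_force"])
print(proj(p,[525.8,269.2,74]),proj(p,[503,249,87]))
E
```

```text
time_s: 1.4
ee_pos: [525.6, 271.0, 161.6]
tool_rot: [1.127, -2.933, -0.001]
ft_force: [-0.0, 0.5, -0.1]
grip_width: 20.4
grasp_force: 0.0
[525.64327233 271.02960869 161.60757618] 20.42640634790155 [ 3.66513807e-01  2.79984192e-01 -2.22854484e-01  1.06799645e+00
  5.84595107e-04 -3.67211449e-01] [[-0.743 -0.67  -0.   ]
 [-0.67   0.743  0.001]
 [-0.     0.001 -1.   ]] [-0.0289545   0.4914961  -0.06927975]
[321.3808932  250.91502498] [321.70816549 208.82538478]
```

View pics/w1.png

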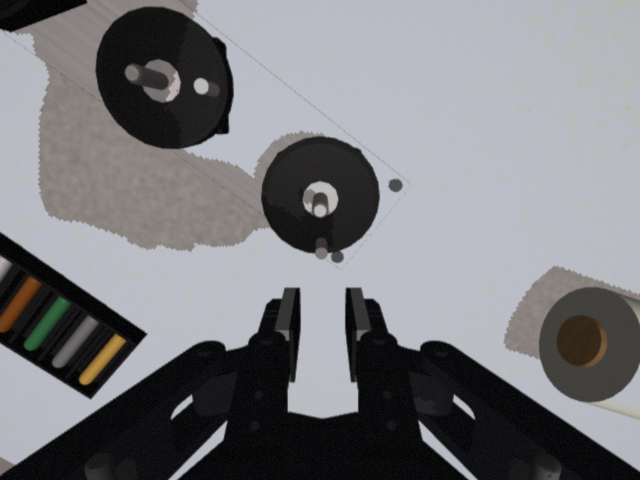

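The wrist view confirms the estimate: the pin is at (321,252), against a predicted (321,251), centred between the pads at column 322. Next I'll descend to straddle it and sweep.

```bash
python3 -m handwheel '[[0,0,0.02,0,0,0,0.24],[0,0,0.04,0,0,0,0.24],[0,0,0.056,0,0,0,0.24],[0,0,0.065,0,0,0,0.24],[0,0,0.072,0,0,0,0.24],[0,0,0.072,0,0,0,0.24]]'; python3 -m handwheel '[[0.0003,-0.0043,0,0,0,8,0.24],[0.0012,-0.0085,0,0,0,16,0.24],[0.0027,-0.0126,0,0,0,24,0.24],[0.0047,-0.0164,0,0,0,32,0.24],[0.0073,-0.0199,0,0,0,40,0.24],[0.0103,-0.023,0,0,0,48,0.24],[0.0137,-0.0257,0,0,0,56,0.24]]'
python3 - <<'E'
from h import *
im=read_camera("side")[120:300,180:360]; cv2.imwrite("pics/s1.png",cv2.resize(im,None,fx=3,fy=3,interpolation=cv2.INTER_CUBIC)[:,:,::-1])
print(status.get_obs()["ft_force"])
E
```

```text
time_s: 2.05
ee_pos: [525.7, 270.3, 88.8]
tool_rot: [1.126, -2.932, -0.0]
ft_force: [-0.6, 0.5, 0.1]
grip_width: 20.5
grasp_force: 0.0
time_s: 2.75
ee_pos: [534.5, 242.1, 90.6]
tool_rot: [0.392, 3.115, 0.002]
ft_force: [1.1, 0.7, -1.1]
grip_width: 20.9
grasp_force: 0.2
[-0.07617673 -0.65299352 -0.11691454]
```

View pics/s1.png

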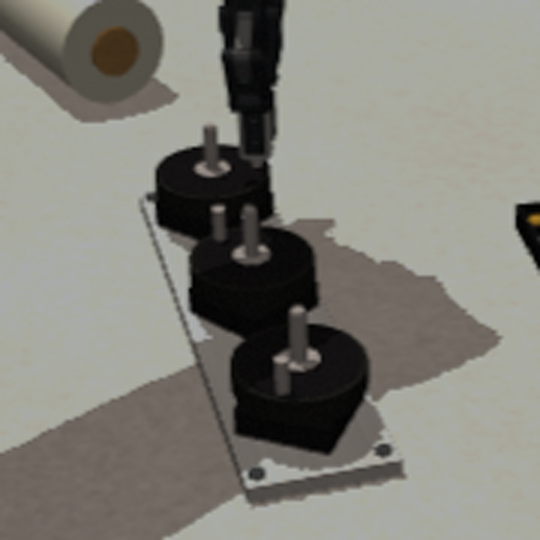

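The side view shows the fingertips over the far wheel at the pin. The force is only about 1 N, so this wheel looks free. I'll finish the sweep, lift and check.

```bash
python3 -m handwheel '[[0.0003,-0.0043,0,0,0,8,0.24],[0.0012,-0.0085,0,0,0,16,0.24],[0.0027,-0.0126,0,0,0,24,0.24],[0.0047,-0.0164,0,0,0,32,0.24],[0.0073,-0.0199,0,0,0,40,0.24],[0.0103,-0.023,0,0,0,48,0.24],[0.0137,-0.0257,0,0,0,56,0.24],[0.0174,-0.0279,0,0,0,64,0.24]]';  python3 -m handwheel '[[0,0,0,0,0,0,0.24],[0,0,0,0,0,0,0.24],[0,0,-0.02,0,0,0,0.24],[0,0,-0.04,0,0,0,0.24],[0,0,-0.04,0,0,0,0.24]]'
python3 - <<'E'
from h import *
o=status.get_obs(); p=camera_params("wrist"); im=read_camera("wrist"); cv2.imwrite("pics/w2.png",im[:,:,::-1])
print(o["ee_pos"],R.from_rotvec(o["tool_rot"]).as_matrix().round(3)[:,:2],o["q"][5])
h=cv2.cvtColor(im,cv2.COLOR_RGB2HSV); print(proj(p,[503,249,87]),proj(p,[o["ee_pos"][0],o["ee_pos"][1],74]))
for t in (-70,-78,-86): print(t,proj(p,[503.2+31*np.cos(np.radians(t)),248.9+31*np.sin(np.radians(t)),74]))
print(totool([498.0,154.4,131]), totool([498,154.4,90]))
im=read_camera("top"); cv2.imwrite("pics/top2.png",im[:,:,::-1])
E
```

```text
time_s: 3.6
ee_pos: [510.9, 219.0, 90.5]
tool_rot: [1.98, 2.437, 0.003]
ft_force: [1.3, -0.8, 0.2]
grip_width: 20.9
grasp_force: 0.3
time_s: 4.1
ee_pos: [512.5, 219.8, 132.4]
tool_rot: [1.972, 2.441, 0.008]
ft_force: [0.2, -0.6, -0.7]
grip_width: 20.5
grasp_force: 0.0
[512.50610555 219.75593096 132.36037986] [[-0.211  0.978]
 [ 0.978  0.211]
 [ 0.001  0.006]] 1.647720484492209
[312.37614385 226.6936487 ] [318.9761847  272.83868688]
-70 [321.24479385 273.25912261]
-78 [313.54760392 273.75828457]
-86 [305.84218605 273.26591912]
[-0.06069849 -0.02689426 -0.0002292 ] [-0.06071353 -0.02706427  0.04077044]
```

View pics/w2.png

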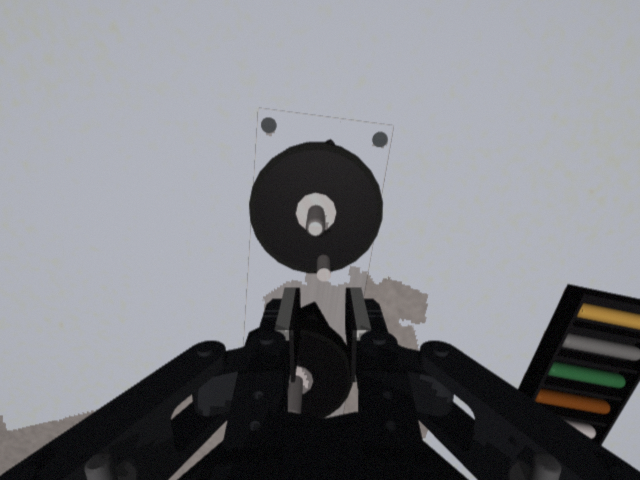

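The pin of wheel 1 is now at (323,274), about -68°, so it has turned about 110° and ran free. On to the middle wheel.

```bash
python3 -m handwheel '[[-0.03,-0.014,0,0,0,-8,0.24],[-0.0604,-0.0281,0,0,0,-16,0.24],[-0.0604,-0.0281,0,0,0,-20,0.24],[-0.0604,-0.0281,0,0,0,-20,0.24],[-0.0604,-0.0281,0.015,0,0,-20,0.24],[-0.0604,-0.0281,0.03,0,0,-20,0.24],[-0.0604,-0.0281,0.042,0,0,-20,0.24],[-0.0604,-0.0281,0.042,0,0,-20,0.24]]';  python3 -m handwheel '[[-0.0003,-0.0043,0,0,0,-8,0.24],[-0.0012,-0.0085,0,0,0,-16,0.24],[-0.0027,-0.0126,0,0,0,-24,0.24],[-0.0047,-0.0164,0,0,0,-32,0.24],[-0.0073,-0.0199,0,0,0,-40,0.24],[-0.0103,-0.023,0,0,0,-48,0.24],[-0.0137,-0.0257,0,0,0,-56,0.24]]'
```

```text
time_s: 5.0
ee_pos: [492.9, 153.9, 85.0]
tool_rot: [-1.521, -2.744, 0.005]
ft_force: [-0.9, -0.7, 0.5]
grip_width: 20.5
grasp_force: 0.0
time_s: 5.7
ee_pos: [483.0, 132.0, 88.1]
tool_rot: [0.044, 3.136, 0.014]
ft_force: [4.7, 8.5, -5.9]
grip_width: 20.3
grasp_force: 4.6
```

The middle wheel drags at about 10 N, so it is the one that binds. I'll complete the sweep.

```bash
python3 -m handwheel '[[-0.0003,-0.0043,0,0,0,-8,0.24],[-0.0012,-0.0085,0,0,0,-16,0.24],[-0.0027,-0.0126,0,0,0,-24,0.24],[-0.0047,-0.0164,0,0,0,-32,0.24],[-0.0073,-0.0199,0,0,0,-40,0.24],[-0.0103,-0.023,0,0,0,-48,0.24],[-0.0137,-0.0257,0,0,0,-56,0.24],[-0.0174,-0.0279,0,0,0,-64,0.24]]';  python3 -m handwheel '[[0,0,0,0,0,0,0.24],[0,0,-0.02,0,0,0,0.24],[0,0,-0.042,0,0,0,0.24],[0,0,-0.042,0,0,0,0.24]]'
python3 - <<'E'
from h import *
o=status.get_obs(); p=camera_params("wrist"); im=read_camera("wrist"); cv2.imwrite("pics/w3.png",im[:,:,::-1])
M=R.from_rotvec(o["tool_rot"]).as_matrix(); print(o["ee_pos"],np.degrees(np.arctan2(M[1,0],M[0,0])),o["q"][5])
print(proj(p,[513.3,128.1,87]))
for t in (-140,-130,-118,-110): print(t,proj(p,[513.3+31*np.cos(np.radians(t)),128.1+31*np.sin(np.radians(t)),74]).round())
print(totool([510.7,-18.7,131]))
E
```

```text
time_s: 6.5
ee_pos: [495.6, 103.6, 87.6]
tool_rot: [-1.627, 2.685, 0.014]
ft_force: [-4.5, 8.7, 3.1]
grip_width: 20.7
grasp_force: 3.9
time_s: 6.9
ee_pos: [499.7, 100.7, 132.6]
tool_rot: [-1.615, 2.688, -0.005]
ft_force: [1.5, -0.0, 0.4]
grip_width: 20.2
grasp_force: 0.0
[499.72408455 100.67345076 132.55983362] -117.99894232045679 -1.0102208851598031
[326.79705126 331.40409923]
-140 [348. 274.]
-130 [338. 271.]
-118 [327. 270.]
-110 [319. 271.]
[ 0.09959994 -0.06659279  0.00010274]
```

View pics/w3.png

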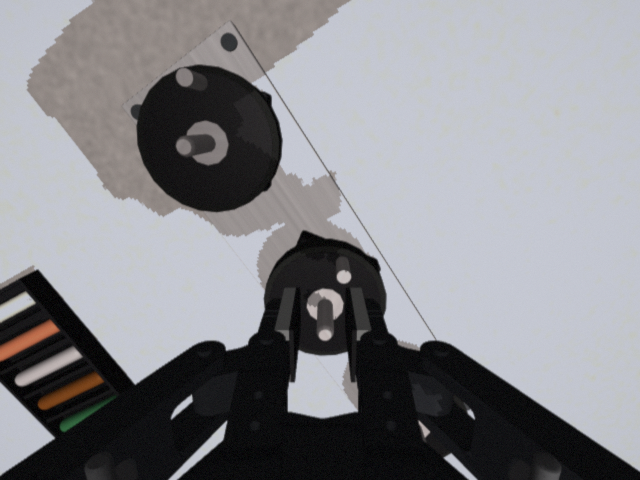

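Wheel 2's pin is at (344,276), about -136°, so it has turned about 100°. Now wheel 3.

```bash
python3 -m handwheel '[[0.033,-0.022,0,0,0,0,0.24],[0.066,-0.044,0,0,0,0,0.24],[0.0996,-0.0666,0,0,0,2,0.24],[0.0996,-0.0666,0,0,0,-2,0.24],[0.0996,-0.0666,0,0,0,-2,0.24],[0.0996,-0.0666,0.015,0,0,-2,0.24],[0.0996,-0.0666,0.03,0,0,-2,0.24],[0.0996,-0.0666,0.042,0,0,-2,0.24],[0.0996,-0.0666,0.042,0,0,-2,0.24]]';  python3 -m handwheel '[[-0.0003,0.0043,0,0,0,8,0.24],[-0.0012,0.0085,0,0,0,16,0.24],[-0.0027,0.0126,0,0,0,24,0.24],[-0.0047,0.0164,0,0,0,32,0.24],[-0.0073,0.0199,0,0,0,40,0.24],[-0.0103,0.023,0,0,0,48,0.24],[-0.0137,0.0257,0,0,0,56,0.24]]'; python3 -m handwheel '[[-0.0003,0.0043,0,0,0,8,0.24],[-0.0012,0.0085,0,0,0,16,0.24],[-0.0027,0.0126,0,0,0,24,0.24],[-0.0047,0.0164,0,0,0,32,0.24],[-0.0073,0.0199,0,0,0,40,0.24],[-0.0103,0.023,0,0,0,48,0.24],[-0.0137,0.0257,0,0,0,56,0.24],[-0.0174,0.0279,0,0,0,64,0.24]]'; python3 -m handwheel '[[0,0,0,0,0,0,0.24],[0,0,-0.02,0,0,0,0.24],[0,0,-0.05,0,0,0,0.24],[0,0,-0.1,0,0,0,0.24],[0,0,-0.1,0,0,0,0.24]]'
python3 - <<'E'
from h import *
o=status.get_obs(); p=camera_params("wrist"); im=read_camera("wrist"); cv2.imwrite("pics/w4.png",im[:,:,::-1])
M=R.from_rotvec(o["tool_rot"]).as_matrix(); print(o["ee_pos"],np.degrees(np.arctan2(M[1,0],M[0,0])),o["q"])
print(proj(p,[524.4,9.3,87]))
for t in (-236,-225,-215): print(t,proj(p,[524.4+31*np.cos(np.radians(t)),9.3+31*np.sin(np.radians(t)),74]).round())
# bright blobs inside the wheel, as pin candidates
g=cv2.cvtColor(im,cv2.COLOR_RGB2GRAY); c=proj(p,[524.4,9.3,52]).astype(int)
m=np.zeros(g.shape,np.uint8); cv2.circle(m,tuple(int(v) for v in c),70,1,-1)
for a,b,cc in blobs((g>150)&(m>0),20,600): print(a,b,cc.round())
print(totool([446,-276,200]))
E
```

```text
time_s: 7.85
ee_pos: [506.5, -18.1, 85.0]
tool_rot: [1.663, -2.661, -0.005]
ft_force: [-0.5, -0.7, -0.5]
grip_width: 20.6
grasp_force: 0.0
time_s: 8.55
ee_pos: [491.9, 5.0, 87.8]
tool_rot: [-0.21, 3.134, -0.0]
ft_force: [1.5, -0.9, -0.1]
grip_width: 20.6
grasp_force: 0.1
time_s: 9.35
ee_pos: [505.1, 35.2, 87.7]
tool_rot: [1.483, 2.77, 0.0]
ft_force: [0.3, -0.2, -0.2]
grip_width: 20.3
grasp_force: 0.1
time_s: 9.85
ee_pos: [510.0, 34.4, 194.4]
tool_rot: [1.465, 2.765, 0.009]
ft_force: [0.7, 0.1, 0.7]
grip_width: 20.4
grasp_force: 0.0
[510.02895245  34.44090642 194.41728949] 124.17950373038924 [-5.90673388e-02  1.07114184e-01 -3.62607538e-01  1.08771977e+00
 -3.94483232e-05  9.15140685e-01]
[315.85702536 280.45559874]
-236 [316. 234.]
-225 [308. 235.]
-215 [301. 237.]
80 [304 231  10  10] [308. 236.]
331 [304 251  28  24] [318. 261.]
58 [314 278   9   8] [318. 281.]
[-0.22198753 -0.22585489 -0.00873004]
```

Wheel 3's pin is now at about -225°, a turn of about 109°, and it ran free. The middle roller binds, so I'll go and look at the sleeve.

```bash
python3 -m handwheel '[[-0.032,-0.032,0,0,0,0,0.6],[-0.064,-0.064,0,0,0,0,0.6],[-0.096,-0.097,0,0,0,0,0.6],[-0.128,-0.129,0,0,0,0,0.6],[-0.16,-0.162,0.01,0,0,0,0.6],[-0.192,-0.194,0.02,0,0,0,0.6],[-0.222,-0.226,0.03,0,0,0,0.6],[-0.222,-0.226,0.03,0,0,0,0.6],[-0.222,-0.226,0.03,0,0,0,0.6],[-0.222,-0.226,0.03,0,0,0,0.6]]'
python3 - <<'E'
from h import *
o=status.get_obs(); p=camera_params("wrist"); im=read_camera("wrist"); cv2.imwrite("pics/w5.png",im[:,:,::-1])
M=R.from_rotvec(o["tool_rot"]).as_matrix(); print(o["ee_pos"],np.degrees(np.arctan2(M[1,0],M[0,0])),o["q"][5])
print("pred",proj(p,[446,-276,45]).round(),proj(p,[446,-276,0]).round())
h=cv2.cvtColor(im,cv2.COLOR_RGB2HSV); m=(h[...,0]>10)&(h[...,0]<30)&(h[...,1]>120)
for a,b,c in blobs(m,100,9000): print(a,b,c.round(),onz(p,*c,45).round(1))
m2=(h[...,0]>100)&(h[...,0]<130)&(h[...,1]>150)
for a,b,c in blobs(m2,100,9000): print("blue",a,b,c.round(),onz(p,*c,45).round(1))
E
```

```text
time_s: 10.9
ee_pos: [441.4, -274.7, 156.7]
tool_rot: [-1.472, -2.773, -0.001]
ft_force: [-0.1, 0.2, -0.3]
grip_width: 51.2
grasp_force: 0.0
[ 441.35104642 -274.70738558  156.74628575] 124.07887409024454 0.2946756625834178
pred [325. 247.] [325. 229.]
1628 [305 215  40  52] [324. 241.] [ 443.4 -272.8   45. ]
blue 1487 [257 107  47  46] [279. 129.] [ 377.  -226.7   45. ]
```

View pics/w5.png

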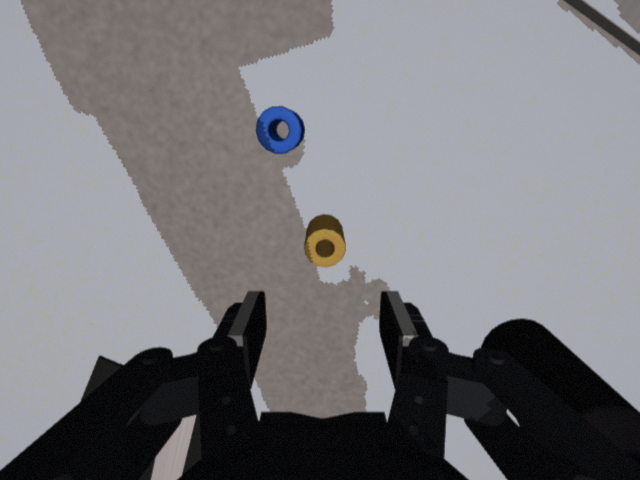

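The wrist view puts the sleeve's top ring at (325,248), within 1 px of the prediction for (446,-276). The decoy is at (279,129), well clear. I'll descend over the sleeve.

```bash
python3 -m handwheel '[[-0.0038,0.003,0.025,0,0,0,0.6],[-0.0038,0.003,0.05,0,0,0,0.6],[-0.0038,0.003,0.075,0,0,0,0.6],[-0.0038,0.003,0.09,0,0,0,0.6],[-0.0038,0.003,0.09,0,0,0,0.6],[-0.0038,0.003,0.09,0,0,0,0.6],[-0.0038,0.003,0.09,0,0,0,0.6]]'
python3 -c "
from h import *
print(totool([446,-276.3,48]),status.get_obs()['ft_force'])"
```

```text
time_s: 11.65
ee_pos: [447.5, -277.4, 68.6]
tool_rot: [1.472, 2.773, -0.001]
ft_force: [-0.2, -0.1, 0.8]
grip_width: 51.6
grasp_force: 0.0
[ 0.00181258 -0.00061383  0.02063542] [-0.21050966 -0.13050003  0.82582328]
```

```bash
python3 -m handwheel '[[0.0018,-0.0006,0.01,0,0,0,0.6],[0.0018,-0.0006,0.02,0,0,0,0.6],[0.0018,-0.0006,0.02,0,0,0,0.6],[0.0018,-0.0006,0.02,0,0,0,0.3],[0.0018,-0.0006,0.02,0,0,0,0.2],[0.0018,-0.0006,0.02,0,0,0,0.2],[0.0018,-0.0006,0.02,0,0,0,0.2],[0.0018,-0.0006,0.02,0,0,0,0.2]]' 30
python3 -c "
from h import *
print(status.get_obs()['ee_pos'])
im=read_camera('side')[300:450,150:330]; cv2.imwrite('pics/s2.png',cv2.resize(im,None,fx=3,fy=3)[:,:,::-1])"
```

```text
time_s: 12.45
ee_pos: [444.8, -276.1, 47.3]
tool_rot: [-1.475, -2.774, -0.0]
ft_force: [-1.1, -0.8, -1.6]
grip_width: 29.2
grasp_force: 29.7
[ 444.82059278 -276.14935558   47.30589081]
```

View pics/s2.png

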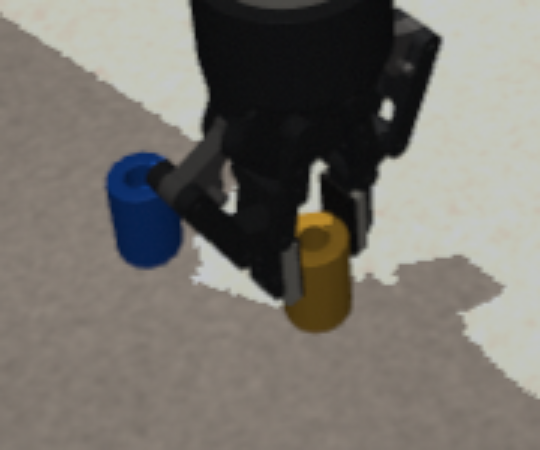

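The sleeve is held by its upper half and the blue one is untouched. Next I'll lift, carry it beside the middle axle with a turn so the fingers clear the pin, and measure the axle against the sleeve in one view.

```bash
python3 -m handwheel '[[0,0,-0.03,0,0,0,0.2],[0,0,-0.07,0,0,0,0.2],[0,0,-0.115,0,0,0,0.2],[0.025,0.028,-0.115,0,0,-8,0.2],[0.051,0.055,-0.115,0,0,-16.5,0.2],[0.076,0.083,-0.115,0,0,-25,0.2],[0.102,0.111,-0.115,0,0,-33,0.2],[0.127,0.138,-0.115,0,0,-41.5,0.2],[0.153,0.166,-0.115,0,0,-50,0.2],[0.178,0.194,-0.115,0,0,-58,0.2],[0.203,0.221,-0.115,0,0,-66.5,0.2],[0.229,0.249,-0.115,0,0,-75,0.2],[0.254,0.277,-0.115,0,0,-83,0.2],[0.28,0.304,-0.115,0,0,-91.5,0.2],[0.305,0.332,-0.115,0,0,-100,0.2],[0.305,0.332,-0.115,0,0,-100,0.2],[0.305,0.332,-0.115,0,0,-100,0.2],[0.305,0.332,-0.115,0,0,-100,0.2]]'
python3 - <<'E'
from h import *
o=status.get_obs(); p=camera_params("wrist"); im=read_camera("wrist"); cv2.imwrite("pics/w6.png",im[:,:,::-1])
M=R.from_rotvec(o["tool_rot"]).as_matrix(); print(o["ee_pos"],np.degrees(np.arctan2(M[1,0],M[0,0])),o["q"][5],o["grip_width"])
h=cv2.cvtColor(im,cv2.COLOR_RGB2HSV); m=(h[...,0]>10)&(h[...,0]<30)&(h[...,1]>110)
for a,b,c in blobs(m,60,9000): print("brass",a,b,c.round(1),onz(p,*c,o["ee_pos"][2]-3).round(1))
pt=[o["ee_pos"][0],o["ee_pos"][1],o["ee_pos"][2]-3]; print("TCP top pred",proj(p,pt).round(1))
print("axle tip, shoulder",proj(p,[513.3,128.1,87]).round(1),proj(p,[513.3,128.1,54]).round(1))
import json; json.dump(dict(E=p["extrinsics"].tolist(),fx=p["fx"],fy=p["fy"],cx=p["cx"],cy=p["cy"]),open("w6.json","w"))
E
```

```text
time_s: 14.3
ee_pos: [549.1, 161.7, 162.0]
tool_rot: [1.174, -2.913, 0.0]
ft_force: [0.5, 0.0, -2.3]
grip_width: 29.2
grasp_force: 30.2
[549.06612464 161.67199798 161.97778926] -136.08281483777517 -0.5928772926104655 29.176635984236665
brass 5640 [286 261  73 100] [322.2 312.1] [545.6 157.1 159. ]
brass 847 [109 328  51  52] [133.7 353.7] [614.7 113.7 159. ]
TCP top pred [324.5 324.4]
axle tip, shoulder [325.  178.5] [324.7 171.3]
```

View pics/w6.png

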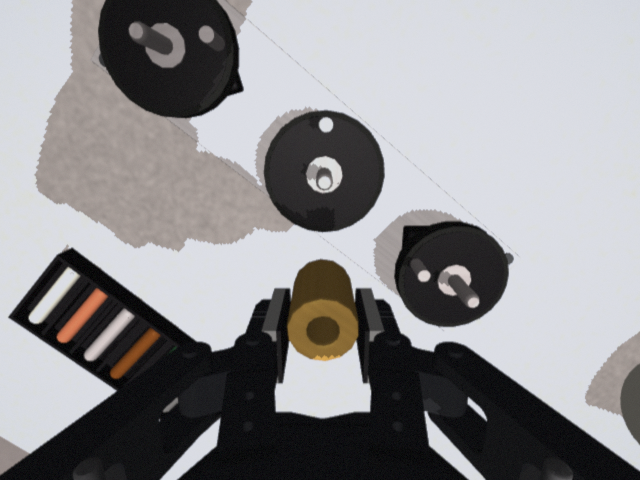

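The wrist view shows the sleeve upright between the pads, its top ring centred at about (323.5,328). The binding axle's tip is at (324,182), its shoulder at (324,174.5) and its pin at (326,125). I'll compute the relative move.

Run:
```python
from h import *; import json
p=json.load(open("w6.json")); im=cv2.imread("pics/w6.png")
h=cv2.cvtColor(im,cv2.COLOR_BGR2HSV)
m=((h[...,0]>10)&(h[...,0]<30)&(h[...,1]>110)&(h[...,2]>120)); m[:, :280]=0;m[:,370:]=0
ys,xs=np.nonzero(m); print("ring",xs.min(),xs.max(),ys.min(),ys.max())
g=h[...,2].copy()
for a,b,c in blobs((g[150:205,300:350]>150)&(h[150:205,300:350,1]<60),10,900): print("bright",a,b,c.round(1)+[300,150])
for px,z in (((324,182),87),((324,174.5),54)): print("axle",onz(p,*px,z).round(1))
for px in ((323.5,328.5),): print("sleeve top",onz(p,*px,159).round(1))
print("shift to nominal axle",totool([513.3,128.1,162]))
```

```text
ring 288 357 300 360
bright 781 [ 7  6 35 37] [324.8 173.9]Traceback (most recent call last):
  File "<stdin>", line 8, in <module>
  File "h.py", line 7, in onz
    c,d=ray(p,u,v); return c+d*(z-c[2])/d[2]
        ~~~^^^^^^^
  File "h.py", line 5, in ray
    E=np.array(p["extrinsics"]); d=E[:3,:3].T@np.array([(u-p["cx"])/p["fx"],-(v-p["cy"])/p["fy"],-1]); return -E[:3,:3].T@E[:3,3], d
               ~^^^^^^^^^^^^^^
KeyError: 'extrinsics'
```

Run:
```python
from h import *; import json
p=json.load(open("w6.json")); p["extrinsics"]=p["E"]
o=status.get_obs(); Rm=R.from_rotvec(o["tool_rot"]).inv()
def t(X): return Rm.apply(np.array(X)-o["ee_pos"]).round(1)
for px,z in (((324,182),87),((324,174),54),((323,328.5),159)): X=onz(p,*px,z); print(px,X.round(1),"tool",t(X))
print("nominal axle in tool",t([513.3,128.1,87]))
```

```text
(324, 182) [515.1 129.1  87. ] tool [46.9  0.2 75.1]
(324, 174) [514.9 129.   54. ] tool [ 47.1   0.4 108.1]
(323, 328.5) [550.9 162.5 159. ] tool [-2.  -0.4  3.1]
nominal axle in tool [48.8  0.8 75.1]
```

```bash
python3 -m handwheel '[[0.02,0.0002,0,0,0,0,0.2],[0.04,0.0004,0.005,0,0,0,0.2],[0.049,0.0005,0.012,0,0,0,0.2],[0.049,0.0005,0.018,0,0,0,0.2],[0.049,0.0005,0.018,0,0,0,0.2],[0.049,0.0005,0.018,0,0,0,0.2],[0.049,0.0005,0.018,0,0,0,0.2]]'
python3 - <<'E'
from h import *
o=status.get_obs(); M=R.from_rotvec([1.174,-2.913,0]).as_matrix()
T=np.array([549.07,161.67,0])+49.0*M[:,0]+0.5*M[:,1]; T[2]=o["ee_pos"][2]
print(o["ee_pos"],o["ft_force"],"want",T,"shift mm",totool(T)*1000)
E
```

```text
time_s: 15.05
ee_pos: [514.9, 129.0, 144.6]
tool_rot: [-1.176, 2.912, -0.0]
ft_force: [0.4, -0.7, -1.1]
grip_width: 29.3
grasp_force: 30.2
[514.93616177 129.00668977 144.62999182] [ 0.36803891 -0.67109595 -1.09162703] want [513.41686032 128.05301202 144.62999182] shift mm [ 1.75537765  0.36935597 -0.00190029]
```

```bash
python3 -m handwheel '[[0.0015,0.0003,0,0,0,0,0.2],[0.0015,0.0003,0,0,0,0,0.2]]'; python3 -m handwheel '[[0,0,0.004,0,0,0,0.2],[0,0,0.008,0,0,0,0.2],[0,0,0.008,0,0,0,0.2],[0,0,0.008,0,0,0,0.2]]'
```

```text
time_s: 15.25
ee_pos: [512.9, 128.0, 144.5]
tool_rot: [-1.177, 2.913, -0.0]
ft_force: [0.6, -0.7, -1.8]
grip_width: 29.2
grasp_force: 30.2
time_s: 15.65
ee_pos: [512.4, 127.8, 136.0]
tool_rot: [1.176, -2.912, -0.0]
ft_force: [-0.4, 0.4, -1.4]
grip_width: 29.2
grasp_force: 30.2
```

```bash
python3 -m handwheel '[[-0.0007,-0.0004,0.001,0,0,0,0.2],[-0.0007,-0.0004,0.003,0,0,0,0.2],[-0.0007,-0.0004,0.005,0,0,0,0.2],[-0.0007,-0.0004,0.005,0,0,0,0.2]]'; python3 -c "
from h import *
print(status.get_obs()['ft_force'],status.get_obs()['ee_pos'])"
```

```text
time_s: 16.05
ee_pos: [513.2, 128.0, 130.9]
tool_rot: [1.176, -2.912, -0.0]
ft_force: [0.7, -0.2, -1.6]
grip_width: 29.4
grasp_force: 30.2
[ 0.74985297 -0.23031395 -1.58857293] [513.20344214 127.97069674 130.93274553]
```

```bash
python3 -m handwheel '[[0,0,0.002,0,0,0,0.2],[0,0,0.004,0,0,0,0.2],[0,0,0.005,0,0,0,0.2],[0,0,0.005,0,0,0,0.2]]';python3 -m handwheel '[[0,0,0.003,0,0,0,0.2],[0,0,0.006,0,0,0,0.2],[0,0,0.008,0,0,0,0.2],[0,0,0.008,0,0,0,0.2]]'
```

```text
time_s: 16.45
ee_pos: [513.3, 128.0, 126.0]
tool_rot: [1.176, -2.912, -0.0]
ft_force: [-0.7, -0.8, -1.5]
grip_width: 29.4
grasp_force: 30.2
time_s: 16.85
ee_pos: [513.1, 128.0, 117.8]
tool_rot: [1.176, -2.912, -0.0]
ft_force: [-0.6, -0.1, -1.4]
grip_width: 29.3
grasp_force: 30.2
```

```bash
python3 -m handwheel '[[0,0,0.003,0,0,0,0.2],[0,0,0.006,0,0,0,0.2],[0,0,0.009,0,0,0,0.2],[0,0,0.012,0,0,0,0.2],[0,0,0.014,0,0,0,0.2],[0,0,0.014,0,0,0,0.2],[0,0,0.014,0,0,0,0.2]]';python3 -m handwheel '[[0,0,0.001,0,0,0,0.2],[0,0,0.002,0,0,0,0.2],[0,0,0.002,0,0,0,0.2]]'
```

```text
time_s: 17.55
ee_pos: [513.5, 128.1, 104.3]
tool_rot: [1.177, -2.913, -0.0]
ft_force: [0.0, -0.0, -2.5]
grip_width: 29.0
grasp_force: 30.2
time_s: 17.85
ee_pos: [513.4, 128.0, 102.2]
tool_rot: [1.176, -2.913, -0.0]
ft_force: [0.2, -1.0, -2.5]
grip_width: 28.9
grasp_force: 30.2
```

```bash
python3 -m handwheel '[[0,0,0.0005,0,0,0,0.2],[0,0,0.0005,0,0,0,0.36],[0,0,0.0005,0,0,0,0.45],[0,0,0.0005,0,0,0,0.55],[0,0,0.0005,0,0,0,0.6],[0,0,0.0005,0,0,0,0.6],[0,0,0.0005,0,0,0,0.6]]'
python3 -m handwheel '[[0,0,-0.02,0,0,0,0.6],[0,0,-0.05,0,0,0,0.6],[-0.04,0,-0.08,0,0,0,0.6],[-0.08,0,-0.1,0,0,0,0.6],[-0.08,0,-0.1,0,0,0,0.6],[-0.08,0,-0.1,0,0,0,0.6],[-0.08,0,-0.1,0,0,0,0.6],[-0.08,0,-0.1,0,0,0,0.6]]'
python3 - <<'E'
from h import *
p=camera_params("wrist"); im=read_camera("wrist"); cv2.imwrite("pics/w7.png",im[:,:,::-1])
h=cv2.cvtColor(im,cv2.COLOR_RGB2HSV); m=(h[...,0]>10)&(h[...,0]<30)&(h[...,1]>110)
for a,b,c in blobs(m,60,9000): print("brass",a,b,c.round(1))
mb=m&(h[...,2]>120)
for a,b,c in blobs(mb,60,9000): print("lit",a,b,c.round(1),onz(p,*(b[:2]+b[2:]/2),99).round(1))
print("pred top if home",proj(p,[513.3,128.1,99]),"base",proj(p,[513.3,128.1,54]),"if 10 higher",proj(p,[513.3,128.1,109]))
im=read_camera("side"); p=camera_params("side"); cv2.imwrite("pics/s7.png",im[:,:,::-1])
h=cv2.cvtColor(im,cv2.COLOR_RGB2HSV); m=(h[...,0]>10)&(h[...,0]<30)&(h[...,1]>110); m[:, :220]=0; m[:,310:]=0
m[:140]=0;m[260:]=0
for a,b,c in blobs(m,30,9000): print("side",a,b,c.round(1))
for z in (54,99,104): print(z,proj(p,[513.3,128.1,z]).round(1))
E
```

```text
time_s: 18.55
ee_pos: [513.6, 128.0, 101.9]
tool_rot: [-1.176, 2.913, -0.0]
ft_force: [0.1, 0.2, -0.3]
grip_width: 51.0
grasp_force: 0.0
time_s: 19.35
ee_pos: [569.3, 182.8, 200.4]
tool_rot: [1.174, -2.91, -0.001]
ft_force: [-0.6, 0.5, -0.4]
grip_width: 51.2
grasp_force: 0.0
brass 1634 [297 103  49  51] [320.6 127.9]
brass 774 [125 279  48  51] [148.1 304.2]
brass 767 [616 330  24  42] [629.6 349.9]
lit 1439 [298 104  47  50] [320.8 127.9] [515.7 129.4  99. ]
lit 184 [128 284  40  43] [148.2 304.6] [688.6 123.5  99. ]
pred top if home [322.74743133 124.45194694] base [322.60314498 124.95208926] if 10 higher [322.78779948 124.31201809]
side 449 [254 179  19  30] [263.  193.5]
54 [262.9 204.6]
99 [261.9 183.5]
104 [261.8 181.1]
```

```bash
python3 -c "
from rig import bot
print(bot.job_done())"
```

```text
the job is handed in; nothing more can be done
None
```

The middle roller binds: its pin dragged at about 10 N, against 1–2 N on the other two. All three wheels were turned about 100–110°, the brass sleeve is home on the middle axle (side camera) and let go, and the job is handed in at about 19 s with no verdict returned.

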